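# Load the orbital shaker: each flask into the holder of its size

### The job

Load the orbital shaker for the next run: stand each of the four stoppered amber flasks upright, fully home on the pad of the flask holder made for its size, smallest flask in the smallest holder and so on up. It is glass with samples inside, so keep the flasks upright and set them down gently rather than dropping them. Leave the reagent bottle and the wash bottle where they stand.

Things in the scene. Friction and masses are not known exactly. Their poses are not given: they have to be found in the camera images.
- flask_50: Loose amber conical flask with white stopper, smallest of four (50 ml), on the bench. Base 51 mm across, cone up to 54 mm, straight neck 22 mm across from 54 to 86 mm, rim bead 25 mm across to 90 mm, stopper to 100 mm. Round, any yaw; grip the neck from above, grasp centre 75 mm up, about 20 N. Origin: centre of underside, z up.
- flask_100: Loose amber conical flask with white stopper, second smallest of four (100 ml), on the bench. Base 64 mm across, cone up to 68 mm, straight neck 22 mm across from 68 to 101 mm, rim bead 25 mm across to 105 mm, stopper to 115 mm. Round, any yaw; grip the neck from above, grasp centre 89 mm up, about 20 N. Origin: centre of underside, z up.
- flask_250: Loose amber conical flask with white stopper, second largest of four (250 ml), on the bench. Base 85 mm across, cone up to 100 mm, straight neck 34 mm across from 100 to 141 mm, rim bead 37 mm across to 145 mm, stopper to 155 mm. Round, any yaw; grip the neck from above, grasp centre 122 mm up, about 20 N. Origin: centre of underside, z up.
- flask_500: Loose amber conical flask with white stopper, largest of four (500 ml), on the bench. Base 105 mm across, cone up to 130 mm, straight neck 34 mm across from 130 to 176 mm, rim bead 37 mm across to 180 mm, stopper to 190 mm. Round, any yaw; grip the neck from above, grasp centre 154 mm up, about 20 N. Origin: centre of underside, z up.
- holder_50: Smallest of four fixed holders on the dark shaker platform, for the 50 ml flask: grey pad 53 mm across, 4 mm thick, and 4 steel arms at 45, 135, 225, 315 degrees, inner faces on a 61 mm circle, flaring 11 mm outward from 12 mm up to blue tips 38 mm up. Origin: underside centre, on the platform 90 mm above the bench, z up. The flask stands on the pad.
- holder_100: Second smallest of four fixed holders on the dark shaker platform, for the 100 ml flask: grey pad 66 mm across, 4 mm thick, and 4 steel arms at 45, 135, 225, 315 degrees, inner faces on a 74 mm circle, flaring 11 mm outward from 12 mm up to blue tips 38 mm up. Origin: underside centre, on the platform 90 mm above the bench, z up. Holders sit in a 130 mm square, any order, centred on the platform.
- holder_250: Second largest of four fixed holders on the dark shaker platform, for the 250 ml flask: grey pad 87 mm across, 4 mm thick, and 4 steel arms at 45, 135, 225, 315 degrees, inner faces on a 95 mm circle, flaring 11 mm outward from 12 mm up to blue tips 38 mm up. Origin: underside centre, on the platform 90 mm above the bench, z up. Platform: 270 mm square, edges along x, y.
- holder_500: Largest of four fixed holders on the dark shaker platform, for the 500 ml flask: grey pad 107 mm across, 4 mm thick, and 4 steel arms at 45, 135, 225, 315 degrees, inner faces on a 115 mm circle, flaring 11 mm outward from 12 mm up to blue tips 38 mm up. Origin: underside centre, on the platform 90 mm above the bench, z up. Shaker body below: a 62 mm high console 45 mm out at -x.
- reagent_bottle: Bystander: loose white plastic reagent bottle with blue cap and paper label, 62 mm in diameter, 135 mm tall, standing among the flasks. Origin: centre of the underside.
- wash_bottle: Bystander: loose white wash bottle with red cap and bent red spout, 72 mm in diameter, 205 mm tall; the spout reaches 65 mm out along its own x axis at 180 to 205 mm height. Origin: centre of the underside.
There are look-alikes about, which are no part of the job. What is shaped like the flask_500 but blue or yellow is not meant. What is shaped like the flask_100 but pink or purple is not meant.

How it is judged (in metres and radians):
At the end, for the whole second after the job is handed in: Each flask stands in the holder of its own size: axis within 9 mm of the holder's, base flat on the pad (within 4 mm of it), upright within 3.4 degrees, released and at rest; the reagent bottle and the wash bottle upright and within 30 mm of where they began (horizontal distance between flask_50 and holder_50 below 0.009 m and z of flask_50 in the frame of holder_50 between 0.001 and 0.008 m and angle between each of flask_50, flask_100, flask_250, flask_500's own z axis and vertical below 0.06 rad and linear speed of each of flask_50, flask_100, flask_250, flask_500 below 0.02 m/s and horizontal distance between flask_100 and holder_100 below 0.009 m and z of flask_100 in the frame of holder_100 between 0.001 and 0.008 m and horizontal distance between flask_250 and holder_250 below 0.009 m and z of flask_250 in the frame of holder_250 between 0.001 and 0.008 m and horizontal distance between flask_500 and holder_500 below 0.009 m and z of flask_500 in the frame of holder_500 between 0.001 and 0.008 m and distance of each of reagent_bottle, wash_bottle from where it was at the start of the episode below 0.03 m and angle between each of reagent_bottle, wash_bottle's own z axis and vertical below 0.1 rad); the robot touches nothing.
It fails at once if a flask is tipped more than about 35 degrees (angle between any of flask_50, flask_100, flask_250, flask_500's own z axis and vertical above 0.6 rad).
It fails at once if the reagent bottle or the wash bottle is pushed more than 30 mm or knocked over (distance of any of reagent_bottle, wash_bottle from where it was at the start of the episode above 0.03 m or angle between any of reagent_bottle, wash_bottle's own z axis and vertical above 0.4 rad).
It fails at once if a flask is dropped: it falls freely, out of the gripper, for more than about 20 mm (faster than 0.6 m/s) ((linear speed of flask_50 above 0.6 m/s and contact force between the fingers and flask_50 below 0.05 N) or (linear speed of flask_100 above 0.6 m/s and contact force between the fingers and flask_100 below 0.05 N) or (linear speed of flask_250 above 0.6 m/s and contact force between the fingers and flask_250 below 0.05 N) or (linear speed of flask_500 above 0.6 m/s and contact force between the fingers and flask_500 below 0.05 N)).
It fails at once if a flask is rammed into a holder (more than 60 N between them) (contact force between flask_50 and holder_50 above 60 N or contact force between flask_100 and holder_100 above 60 N or contact force between flask_250 and holder_250 above 60 N or contact force between flask_500 and holder_500 above 60 N).
It also fails if it takes over 122 s, if anything falls off the work surface, if the arm or the gripper's body presses on something with over 40 N, if the wrist force passes 120 N, or if a joint passes its speed limit or range.

### The arm

A 7-joint arm with a two-finger parallel gripper is mounted at the origin on the work surface. World frame = base frame: x ahead of the robot, y to its left, z up, the work surface at z = 0. Lengths are in mm, angles in rad, forces in N, time in s.
With the tool pointing down it reaches from about 350 to 900 mm from the base axis. Payload 19.9 kg.
Tool frame: the origin (TCP) lies at the very end of the fingers, on their centre line; the grasp point (between the pads) lies 19 mm behind it; z points along the fingers, y is the line along which they close (so a half turn about z gives the same grasp; the last joint's range is limited). The gripper opens to 85 mm and grips with 20 to 120 N. Pads are 22 mm wide; open, the fingers measure 114 mm over their backs; the gripper's body (76 mm by 85 mm) begins 54 mm behind the grasp point. The pads swing forward as they close: fully open they stand 13 mm farther back than shut.
Start: joints at [-1.183, 0.417, -0.01, 1.614, 0.005, 1.111, -0.053], TCP at [259.85, 568.401, 231.26] pointing down, gripper open.
Joint ranges: [-2.81, 2.81], [-0.39, 2.02], [-1.27, 1.25], [0.06, 2.57], [-1.19, 4.33], [0.19, 2], [-2.82, 2.82]. Speed limits (rad/s): [1.89, 1.89, 2.39, 2.39, 3.01, 3.01, 3.01].

### API

Orientations are given as a 3x3 rotation matrix whose columns are the frame's x, y, z axes.
In Python, from bench import ctrl, kin, imaging, ticket, finder gives the robot as it stands. Calls block until the motion is done:
- ctrl.move_to(position, orientation): joint-space move of the TCP to a pose.
- ctrl.line_to(position, frame=None, rate=150, max_force=None): straight line of the TCP; frame=None keeps the orientation; rate is the mean speed in mm/s. With max_force (N) it stops when the force on the tool has changed by that much, and returns True; else False.
- ctrl.move_j(angles): joint-space move.
- ctrl.open_gripper() and ctrl.gripper_close(force=None): open the fingers fully, or close them until they stop; force is the grip in N (None keeps the last).
- ctrl.wait(seconds).
- kin.ik(position, orientation): joint angles nearest the present ones, or None.
- ctrl.get_obs(): the state.
- imaging.read_camera(name): name is "scene" or "top" or "wrist"; returns a dict with "img" (480x640x3 uint8, red, green, blue), "depth" (480x640 float32, mm along the optical axis (not along the pixel's ray), 0 where there is no reading), "K" (3x3 intrinsics, pixels), "k1" (the pictures are not rectified: a ray, as slopes to the right and down, at radius r is drawn at 1 + k1 r^2 times it, then the intrinsics apply), "world_from_camera" (4x4, takes a point from camera to world coordinates). Camera axes: x right, y down, z forward; pixel columns grow to the right and rows downward; lengths in mm; the calibration is good to about 2 mm. A picture is of the moment at which its call begins.
A pose or a line that the arm cannot do raises ctrl.MotionError and nothing moves.
- ticket.job_done(): hands the job in; it is judged then, once.
Trained networks look in the newest picture that a camera, given by its name, has taken for a name from the list of things; names that differ only in an ending like _2 or _b are one class to them, and where a whole thing is asked for, a point or a joint stands for the part that bears it (a point fixed in the world has none). Each returns a list of dicts, best first, with "conf" (0 to 1); they miss things now and then, are a little off and sometimes report something else, mostly with a low value. They report only what shows in the picture. A call takes as long as a camera call. They do not tell look-alikes from the thing itself.
- finder.recognise(camera, label): "at" ([x, y, z] in mm, in world coordinates, good to about 4 mm: the middle of the surface that is visible of it).
- finder.cut_out(camera, label): "pixels" (480x640 bool, what is visible of it).
- finder.mark_of(camera, label): "at" ([x, y, z] in mm, in world coordinates, good to about 4 mm: a listed point, or the origin of a listed thing).
The state is a dict: "time_s": time; "q": joint angles; "joint_vel": joint speeds; "effort": joint torques, N m; "tool_pos": TCP position; "eef_rot": TCP orientation; "force": force on the tool from outside, world axes, zero at the start; "wrist_torque": the same for the moment, N m; "gripper_width": finger opening in mm; "finger_force": force on a finger pad.
Only numpy, scipy, OpenCV 4.12 (cv2) and the standard library are available. Lean on these libraries where they do the work, as an engineer would, in place of code of your own. Each camera call takes 0.05 s, during which the arm holds its last target. There are 200 camera calls.

## Working session

There is one attempt and no reset: what is moved stays moved. The work goes in short steps, each a Python script; the robot and the scene stay as the last script left them, time stands still between calls to the robot, and variables do not carry over. Pictures are saved under pics/ and viewed, at most 14 in all, crops included, and the job is handed in when it is done.

```bash
ls; mkdir -p pics; python3 - <<'E'
from bench import ctrl, kin, imaging, ticket, finder
import cv2, numpy as np
for c in ("scene","top"):
    d=imaging.read_camera(c); cv2.imwrite(f"pics/{c}0.png",d["img"][...,::-1])
    print(c,d["K"].tolist(),d["k1"],np.round(d["world_from_camera"],3).tolist())
    for l in ["flask_50","flask_100","flask_250","flask_500","holder_50","holder_100","holder_250","holder_500","reagent_bottle","wash_bottle"]:
        print(l,[(round(r["conf"],2),np.round(r["at"]).tolist()) for r in finder.mark_of(c,l)])
print(ctrl.get_obs()["time_s"],ctrl.get_obs()["eef_rot"])
E
```

```text
pics
scene [[443.24352189339106, 0.0, 321.80716651992617], [0.0, 443.24352189339106, 241.19753093822823], [0.0, 0.0, 1.0]] 0.035382490843921054 [[-0.523, 0.615, -0.59, 1075.944], [0.852, 0.374, -0.365, 298.488], [-0.004, -0.694, -0.72, 733.303], [0.0, 0.0, 0.0, 1.0]]
flask_50 [(0.97, [358.0, -208.0, 2.0]), (0.96, [475.0, -244.0, -1.0]), (0.83, [763.0, -112.0, 2.0]), (0.76, [519.0, -404.0, 3.0]), (0.72, [779.0, 65.0, -0.0]), (0.69, [605.0, -67.0, 1.0]), (0.58, [621.0, -244.0, -2.0])]
flask_100 [(0.97, [358.0, -208.0, 2.0]), (0.96, [475.0, -244.0, -1.0]), (0.83, [763.0, -112.0, 2.0]), (0.76, [519.0, -404.0, 3.0]), (0.72, [779.0, 65.0, -0.0]), (0.69, [605.0, -67.0, 1.0]), (0.58, [621.0, -244.0, -2.0])]
flask_250 [(0.97, [358.0, -208.0, 2.0]), (0.96, [475.0, -244.0, -1.0]), (0.83, [763.0, -112.0, 2.0]), (0.76, [519.0, -404.0, 3.0]), (0.72, [779.0, 65.0, -0.0]), (0.69, [605.0, -67.0, 1.0]), (0.58, [621.0, -244.0, -2.0])]
flask_500 [(0.97, [358.0, -208.0, 2.0]), (0.96, [475.0, -244.0, -1.0]), (0.83, [763.0, -112.0, 2.0]), (0.76, [519.0, -404.0, 3.0]), (0.72, [779.0, 65.0, -0.0]), (0.69, [6
[... 1905 characters left out ...]
58, [474.0, 142.0, 91.0]), (0.21, [454.0, -66.0, -0.0])]
holder_100 [(0.73, [607.0, 139.0, 88.0]), (0.64, [473.0, 269.0, 91.0]), (0.58, [474.0, 142.0, 91.0]), (0.21, [454.0, -66.0, -0.0])]
holder_250 [(0.73, [607.0, 139.0, 88.0]), (0.64, [473.0, 269.0, 91.0]), (0.58, [474.0, 142.0, 91.0]), (0.21, [454.0, -66.0, -0.0])]
holder_500 [(0.73, [607.0, 139.0, 88.0]), (0.64, [473.0, 269.0, 91.0]), (0.58, [474.0, 142.0, 91.0]), (0.21, [454.0, -66.0, -0.0])]
reagent_bottle [(0.61, [454.0, -65.0, -1.0])]
wash_bottle [(0.78, [682.0, -382.0, -2.0])]
1.1 [[-9.09459507e-01  4.15792503e-01  5.86185401e-06]
 [ 4.15792502e-01  9.09459505e-01 -5.88104365e-05]
 [-2.97840574e-05 -5.10483956e-05 -9.99999998e-01]]
```

View pics/scene0.png

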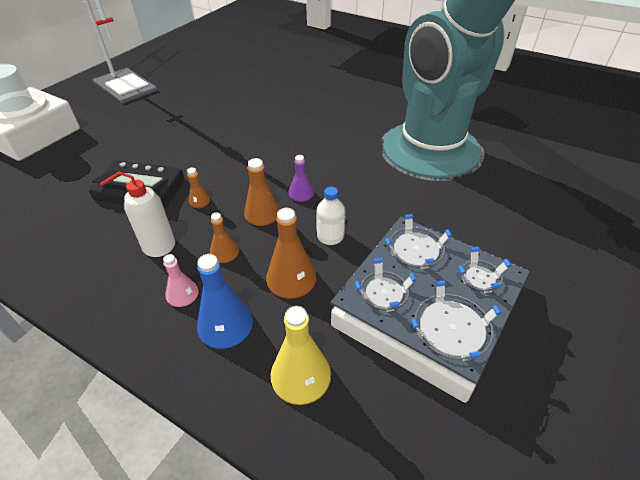

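View pics/top0.png

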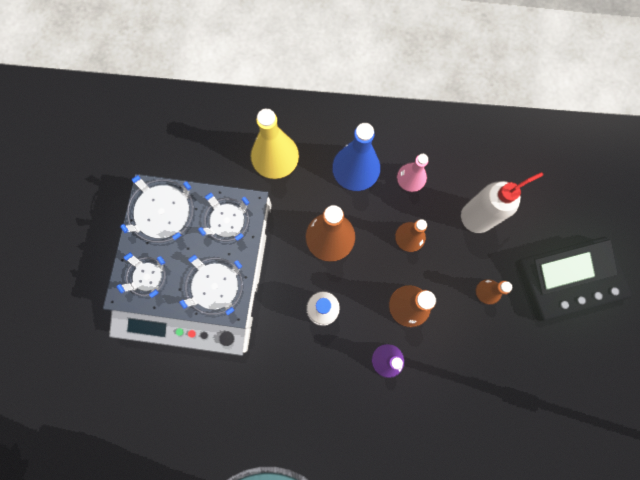

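Amber flasks in the scene picture are at (198,190), (223,240), (260,195) and (290,255), sized 50, 100, 250 and 500. The blue (223,300), yellow (300,355), pink (180,280) and purple (300,180) ones are look-alikes. In the top picture the holders are 500 (161,212), 100 (226,220), 250 (214,287) and 50 (147,277). Next I refine the positions with depth and view one enlarged crop to confirm.

```bash
cat > h.py <<'E'
from bench import ctrl, kin, imaging, ticket, finder
import cv2, numpy as np
def cloud(c):
    d=imaging.read_camera(c); K=np.array(d["K"]); T=np.array(d["world_from_camera"])
    v,u=np.mgrid[:480,:640]; p=np.stack([u,v],-1).reshape(-1,1,2).astype(float)
    n=cv2.undistortPoints(p,K,np.array([d["k1"],0,0,0,0.])).reshape(480,640,2)
    z=d["depth"][...,None]; P=np.concatenate([n*z,z],-1)@T[:3,:3].T+T[:3,3]
    P[d["depth"]<=0]=np.nan
    return d["img"],P
F={"50":(519,-404,100,54),"100":(621,-241,115,68),"250":(475,-242,155,100),"500":(605,-66,190,130)}
H={"50":(475,270),"100":(605,138),"250":(475,140),"500":(605,270)}
E
python3 - <<'E'
from h import *
from scipy.optimize import least_squares
for c in ("scene","top"):
    I,P=cloud(c); hsv=cv2.cvtColor(I,cv2.COLOR_RGB2HSV)
    for k,(x,y,t,cone) in F.items():
        r=np.hypot(P[...,0]-x,P[...,1]-y)
        m=(r<35)&(P[...,2]>t-4)&(P[...,2]<t+8)
        q=P[m]; 
        a=(r<75)&(P[...,2]>8)&(P[...,2]<cone-5)&(hsv[...,0]<18)&(hsv[...,1]>120)
        A=P[a]; R0={"50":25.5,"100":32,"250":42.5,"500":52.5}[k]; rn=11 if cone<80 else 17
        f=lambda s:np.hypot(A[:,0]-s[0],A[:,1]-s[1])-(R0+s[2]+(rn-R0)*A[:,2]/cone)
        s=least_squares(f,[x,y,0],loss="soft_l1",f_scale=2)
        print(c,k,"stopper",m.sum(),q.mean(0).round(1) if m.any() else "", "hsv",hsv[a].mean(0).round(),"cone",a.sum(),s.x.round(1),"rms",np.sqrt(np.mean(s.fun**2)).round(1))
    b=(hsv[...,0]>98)&(hsv[...,0]<125)&(hsv[...,1]>150)&(P[...,2]>105)&(P[...,2]<140)
    for k,(x,y) in H.items():
        r=np.hypot(P[...,0]-x,P[...,1]-y); B=P[b&(r<85)]
        ang=np.degrees(np.arctan2(B[:,1]-y,B[:,0]-x))%360//90
        mm=[B[ang==i].mean(0) if (ang==i).any() else [np.nan]*3 for i in range(4)]
        print(c,k,"n",[int((ang==i).sum()) for i in range(4)],"ctr",np.mean(mm,0).round(1),"diam",np.round([np.linalg.norm(mm[0][:2]-mm[2][:2]),np.linalg.norm(mm[1][:2]-mm[3][:2])],1), "pad",(lambda m:(int(m.sum()),P[m].mean(0).round(1).tolist()))((r<60)&(abs(P[...,2]-94)<3)&(hsv[...,2]>150)))
    if c=="scene": cv2.imwrite("pics/crop1.png",cv2.resize(I[140:310,90:340,::-1],None,fx=3,fy=3))
E
```

```text
scene 50 stopper 45 [ 520.6 -401.5  101.9] hsv [ 13. 187. 142.] cone 279 [ 520.  -403.5    1.7] rms 1.8
scene 100 stopper 65 [ 623.  -236.8  115.3] hsv [ 13. 185. 145.] cone 567 [ 621.8 -238.3    2.1] rms 1.4
scene 250 stopper 120 [ 478.2 -242.   155.6] hsv [ 13. 185. 146.] cone 1013 [ 476.5 -244.     1.9] rms 1.5
scene 500 stopper 183 [609.2 -67.7 191.1] hsv [ 13. 185. 147.] cone 2060 [606.7 -69.4   2.3] rms 1.1
scene 50 n [41, 37, 33, 33] ctr [480.8 272.  127.7] diam [88.2 85.5] pad (467, [476.6, 271.6, 95.2])
scene 100 n [42, 33, 32, 37] ctr [604.2 136.7 127.6] diam [101.2  99.1] pad (776, [601.6, 134.8, 95.2])
scene 250 n [30, 32, 23, 27] ctr [474.7 142.7 127.7] diam [120.1 120.7] pad (1018, [471.3, 141.7, 95.3])
scene 500 n [48, 47, 41, 45] ctr [610.2 265.9 127.8] diam [140.1 139.6] pad (2362, [609.6, 265.9, 95.5])
top 50 stopper 81 [ 517.3 -404.6   99.6] hsv [ 11. 158. 110.] cone 350 [ 517.6 -403.8    1.8] rms 1.1
top 100 stopper 81 [ 618.9 -238.6  114.3] hsv [ 11. 162. 124.] cone 528 [ 619.2 -238.6    1.9] rms 1.1
top 250 stopper 251 [ 473.5 -243.3  154.9] hsv [ 11. 154. 114.] cone 933 [ 473.7 -243.9    1.7] rms 0.7
top 500 stopper 245 [603.6 -69.3 189.5] hsv [ 11. 159. 139.] cone 1466 [604.  -69.4   1.8] rms 0.9
top 50 n [32, 32, 33, 32] ctr [476.4 271.3 126.4] diam [86.4 86.2] pad (652, [477.0, 272.9, 93.9])
top 100 n [29, 25, 27, 26] ctr [600.3 137.9 126.9] diam [109.8  99.3] pad (890, [600.5, 136.1, 93.8])
top 250 n [25, 28, 31, 28] ctr [469.9 141.5 126.9] diam [120.4 120.3] pad (1650, [470.1, 141.6, 94.0])
top 500 n [30, 33, 28, 29] ctr [605.7 264.8 126.2] diam [140.2 140.5] pad (2211, [605.7, 266.0, 93.9])
```

View pics/crop1.png

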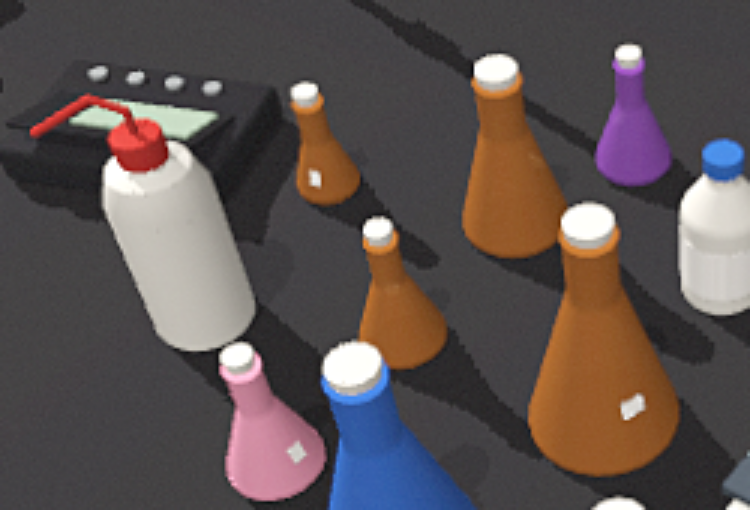

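The crop confirms the four amber flasks. The tip circles match the holder sizes (86, 100, 120 and 140 mm), and the square is turned about -2.6°. Starting with flask_50.

```bash
cat >> h.py <<'E'
PF={"50":(518.9,-403.7,75),"100":(620.5,-238.5,89),"250":(475.2,-243.5,122),"500":(605.5,-69,154)}
PH={"50":(478,271.5),"100":(602.5,137),"250":(472.5,142),"500":(607.5,266)}
def rot(a):
    y=np.array([np.cos(a),np.sin(a),0]); z=np.array([0,0,-1.]); return np.stack([np.cross(y,z),y,z],1)
def yaw(k,clear):
    q0=np.array(ctrl.get_obs()["q"]); best=[]
    for a in np.arange(-np.pi,np.pi,np.pi/12):
        ok=0
        for p in [(*PF[k][:2],PF[k][2]-19),(*PF[k][:2],PF[k][2]-19+clear),(*PH[k],PF[k][2]-19+clear),(*PH[k],PF[k][2]+75)]:
            q=kin.ik(p,rot(a))
            if q is None: ok=None;break
            q=np.array(q); ok=max(ok,abs(q[6]),2*abs(q[4]))
        if ok is not None: best.append((ok,a))
    return min(best) if best else None
def run(k,clear=225):
    c,a=yaw(k,clear); R=rot(a); x,y,g=PF[k]; h=g-19; X,Y=PH[k]
    print(k,"yaw",round(a,2),"cost",round(c,2))
    o=ctrl.get_obs(); top=max(h+110,260)
    ctrl.move_to((x,y,top),R)
    ctrl.line_to((x,y,h),rate=130)
    ctrl.gripper_close(20); o=ctrl.get_obs(); print("grip",o["gripper_width"],o["finger_force"])
    ctrl.line_to((x,y,h+clear),rate=180); o=ctrl.get_obs(); print("lifted",o["gripper_width"],np.round(o["force"],1))
    ctrl.line_to((X,Y,h+clear),rate=260)
    ctrl.line_to((X,Y,h+94+20),rate=130); ctrl.wait(.3)
    hit=ctrl.line_to((X,Y,h+94-2),rate=20,max_force=4); o=ctrl.get_obs()
    print("down hit",hit,"bottom over pad",round(o["tool_pos"][2]-h-94,1),np.round(o["force"],1))
    return h
def release(k):
    h=PF[k][2]-19
    ctrl.open_gripper(); X,Y,Z=ctrl.get_obs()["tool_pos"]; ctrl.line_to((X,Y,h+94+90),rate=150); print("t",ctrl.get_obs()["time_s"])
E
python3 - <<'E'
from h import *
print({k:yaw(k,225 if k!="500" else 262) for k in PF})
try: run("50")
except Exception as e: print("ERR",e)
o=ctrl.get_obs(); print(o["time_s"],o["tool_pos"])
for c in("scene","wrist"):
    cv2.imwrite(f"pics/p50{c}.png",imaging.read_camera(c)["img"][...,::-1])
E
```

```text
{'50': (np.float64(1.3099478040732875), np.float64(0.26179938779915135)), '100': (np.float64(1.1338707843419535), np.float64(-0.5235987755982974)), '250': (np.float64(1.3896094823594547), np.float64(-1.0471975511965965)), '500': (np.float64(0.7279446052280426), np.float64(0.26179938779915135))}
50 yaw 0.26 cost 1.31
grip 23.279630607033397 19.507593512535095
lifted 23.652776746057114 [-0.2  0.5 -0.6]
down hit True bottom over pad -0.1 [-1.9 -0.5  7.8]
13.4 [477.99904462 271.48185865 149.9453134 ]
```

```bash
python3 - <<'E'
import cv2,numpy as np
a=cv2.imread("pics/p50scene.png")[190:390,320:540]; b=cv2.imread("pics/p50wrist.png")
cv2.imwrite("pics/m1.png",np.hstack([cv2.resize(a,(396,360)),cv2.resize(b,(400,360))]))
E
```

```text
(no output)
```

View pics/m1.png

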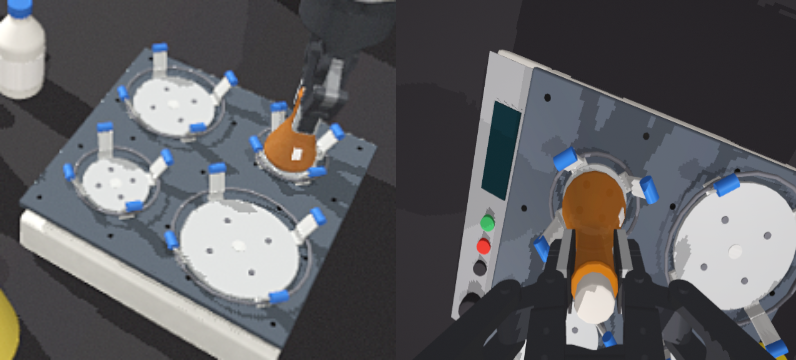

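The left half (scene crop, flask at (292,150)) and the right half (wrist view, flask at (595,200)) both show flask_50 inside all four arms and on the pad. I'll release it and carry on with flask_100.

```bash
cat >> h.py <<'E'
def check(k):
    cone=F[k][3]; X,Y=PH[k]; R0={"50":25.5,"100":32,"250":42.5,"500":52.5}[k]; rn=11 if cone<80 else 17
    for c in("scene","top"):
        I,P=cloud(c); m=(np.hypot(P[...,0]-X,P[...,1]-Y)<30)&(abs(P[...,2]-94-F[k][2])<5)
        if m.any(): print(c,k,"stopper",P[m].mean(0).round(1),m.sum(),"target",X,Y,94+F[k][2])
E
python3 - <<'E'
from h import *
release("50"); check("50")
run("100")
release("100"); check("100"); check("50")
E
```

```text
t 14.875
scene 50 stopper [481.6 270.5 194.4] 102 target 478 271.5 194
top 50 stopper [476.5 269.7 193.4] 110 target 478 271.5 194
100 yaw 0.26 cost 1.14
grip 23.619673886644676 19.483071863651276
lifted 23.692247872784943 [-0.9  0.2 -1.4]
down hit True bottom over pad 0.0 [-1.2  0.7  6.7]
t 25.6917
scene 100 stopper [606.4 137.5 209.8] 98 target 602.5 137 209
top 100 stopper [600.5 134.8 208.6] 91 target 602.5 137 209
scene 50 stopper [481.5 270.6 194.5] 100 target 478 271.5 194
top 50 stopper [476.6 269.7 193.6] 109 target 478 271.5 194
```

```bash
python3 - <<'E'
from h import *
run("250")
release("250"); check("250"); check("50"); check("100")
print(kin.ik((605,-69,397),rot(.26)) is not None, kin.ik((607,266,397),rot(.26)) is not None)
run("500",265)
cv2.imwrite("pics/p500.png",imaging.read_camera("scene")["img"][...,::-1])
E
```

```text
250 yaw 0.26 cost 1.2
grip 33.22759921569542 28.3751424215734
lifted 33.51983102718883 [-0.1  0.  -2.2]
down hit True bottom over pad 0.0 [-1.6  0.1  7.8]
t 35.8333
scene 250 stopper [474.7 154.  249.9] 200 target 472.5 142 249
top 250 stopper [468.7 144.6 250.7] 184 target 472.5 142 249
scene 50 stopper [481.7 270.4 194.5] 102 target 478 271.5 194
scene 100 stopper [605.8 137.2 209.6] 107 target 602.5 137 209
top 100 stopper [600.6 135.7 208.7] 100 target 602.5 137 209
True True
500 yaw 0.52 cost 1.13
grip 33.450692007665076 21.681512407958508
lifted 33.29251737641261 [ 0.2  0.4 -2.4]
down hit True bottom over pad 0.2 [-3.  -0.9  7.4]
```

View pics/p500.png

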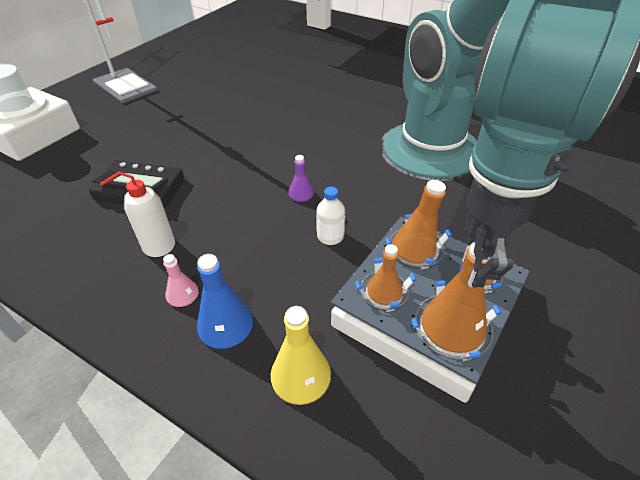

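All four flasks stand in their holders: 250 at (418,235), 100 at (387,280), 500 at (457,315), with 50 hidden behind the gripper. The bottles haven't moved. I'll release flask_500, clear away and check everything. The 250 reading may have been partly blocked by the fingers.

```bash
python3 - <<'E'
from h import *
release("500")
ctrl.move_to((430,-60,420),rot(.26)); ctrl.wait(.5)
for k in PF: check(k)
for c in("scene","top"):
    I,P=cloud(c); cv2.imwrite(f"pics/f{c}.png",cv2.resize(I[160:400,320:560,::-1] if c=="scene" else I[160:360,80:300,::-1],(396,360)))
    for l in("reagent_bottle","wash_bottle"): print(c,l,[np.round(r["at"]) for r in finder.mark_of(c,l)][:1])
cv2.imwrite("pics/f.png",np.hstack([cv2.imread("pics/fscene.png"),cv2.imread("pics/ftop.png")]))
print(ctrl.get_obs()["time_s"])
E
```

```text
t 45.7083
scene 50 stopper [481.7 270.5 194.5] 102 target 478 271.5 194
top 50 stopper [476.5 269.6 193.5] 111 target 478 271.5 194
scene 100 stopper [605.8 137.2 209.7] 106 target 602.5 137 209
scene 250 stopper [475.4 154.3 250. ] 194 target 472.5 142 249
top 250 stopper [465.6 155.6 251.8] 222 target 472.5 142 249
scene 500 stopper [611.4 266.1 284.9] 359 target 607.5 266 284
top 500 stopper [605.  264.5 283.6] 318 target 607.5 266 284
scene reagent_bottle [array([453., -67.,   2.])]
scene wash_bottle [array([ 680., -381.,    4.])]
top reagent_bottle []
top wash_bottle [array([ 682., -380.,   -4.])]
48.3417
```

View pics/f.png

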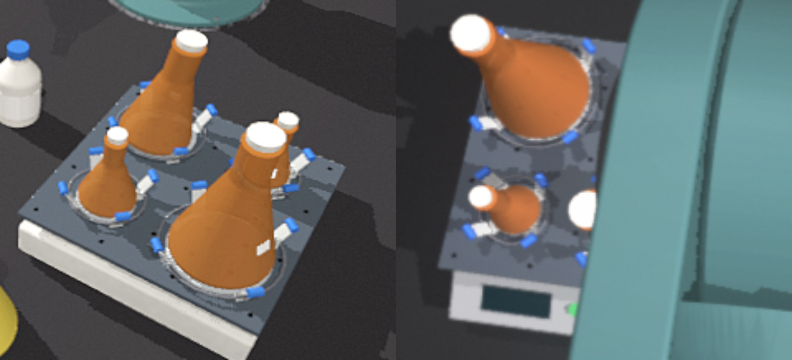

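flask_250 leans (its stopper is about 12 mm towards +y), while the others are fine. I'll fit its axis.

```bash
python3 - <<'E'
from h import *
from scipy.optimize import least_squares
ctrl.move_to((480,-200,420),rot(.26))
for c in("scene","top"):
    I,P=cloud(c); hsv=cv2.cvtColor(I,cv2.COLOR_RGB2HSV)
    for k in PF:
        X,Y=PH[k]; cone=F[k][3]; R0={"50":25.5,"100":32,"250":42.5,"500":52.5}[k]; rn=11 if cone<80 else 17
        a=(np.hypot(P[...,0]-X,P[...,1]-Y)<65)&(P[...,2]>100)&(hsv[...,0]<18)&(hsv[...,1]>120); A=P[a]
        def f(s):
            n=np.array([s[2],s[3],1]); n/=np.linalg.norm(n); d=A-np.array([s[0],s[1],94]); h=d@n
            r=np.linalg.norm(d-h[:,None]*n,axis=1); return r-1.8-np.maximum(rn,R0+(rn-R0)*(h-s[4])/cone)
        s=least_squares(f,[X,Y,0,0,0],loss="soft_l1",f_scale=2)
        print(c,k,a.sum(),s.x.round(3),"rms",np.sqrt(np.mean(s.fun**2)).round(2))
    if c=="scene": cv2.imwrite("pics/g.png",cv2.resize(I[170:280,370:480,::-1],(550,550),interpolation=cv2.INTER_CUBIC))
    else: cv2.imwrite("pics/g2.png",cv2.resize(I[160:360,80:300,::-1],(396,360)))
E
```

```text
scene 50 228 [ 4.79760e+02  2.70601e+02 -4.00000e-02 -5.00000e-03  1.06700e+00] rms 1.16
scene 100 1149 [ 6.04877e+02  1.36789e+02 -3.60000e-02 -1.20000e-02  1.64000e+00] rms 1.0
scene 250 2149 [ 4.84534e+02  1.38602e+02 -1.17000e-01  8.70000e-02  9.78600e+00] rms 1.19
scene 500 4226 [ 6.08912e+02  2.65949e+02 -1.60000e-02 -1.00000e-03  1.11000e+00] rms 0.9
top 50 587 [ 4.76472e+02  2.69965e+02  1.00000e-02  3.70000e-02 -7.54000e-01] rms 0.9
top 100 747 [ 6.00217e+02  1.35518e+02  3.00000e-02  2.70000e-02 -1.40000e-02] rms 0.87
top 250 1487 [ 4.81719e+02  1.37405e+02 -9.50000e-02  1.08000e-01  4.57300e+00] rms 0.72
top 500 2634 [ 6.05151e+02  2.65489e+02  1.00000e-02  1.40000e-02 -5.25000e-01] rms 0.95
```

View pics/g.png

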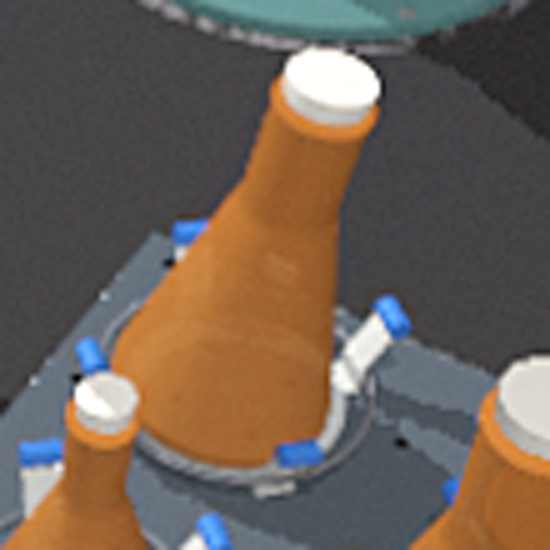

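flask_250 leans about 8° towards (-x,+y), with its base edge riding on the arm at 315°. I'll regrip its neck with the fingers closing along the lean so that the pads straighten it. Then I'll lift a little and measure it before setting it down again.

```bash
cat >> h.py <<'E'
from scipy.optimize import least_squares
def axis250(zb,x,y,lo=None):
    for c in("scene","top"):
        I,P=cloud(c); hsv=cv2.cvtColor(I,cv2.COLOR_RGB2HSV)
        a=(np.hypot(P[...,0]-x,P[...,1]-y)<60)&(P[...,2]>zb+5)&(P[...,2]<zb+100)&(hsv[...,0]<18)&(hsv[...,1]>120); A=P[a]
        def f(s):
            n=np.array([s[2],s[3],1]); n/=np.linalg.norm(n); d=A-np.array([s[0],s[1],zb]); h=d@n
            r=np.linalg.norm(d-h[:,None]*n,axis=1); return r-1.8-np.maximum(17,42.5-25.5*(h-s[4])/100)
        if len(A)<50: print(c,"few"); continue
        s=least_squares(f,[x,y,0,0,0],loss="soft_l1",f_scale=2)
        print(c,len(A),s.x.round(3),"rms",np.sqrt(np.mean(s.fun**2)).round(2))
        cv2.imwrite(f"pics/a_{c}.png",I[...,::-1])
E
python3 - <<'E'
from h import *
best=[(np.abs(np.array(q)[[4,6]]).max(),a) for a in(-np.pi/4,3*np.pi/4) if (q:=kin.ik((470.5,150.5,203),rot(a))) is not None]; print(best)
R=rot(min(best)[1])
ctrl.move_to((470.5,150.5,330),R); ctrl.line_to((470.5,150.5,204),rate=110)
print(np.round(ctrl.get_obs()["force"],1))
ctrl.gripper_close(20); o=ctrl.get_obs(); print("grip",o["gripper_width"],o["finger_force"],np.round(o["force"],1),np.round(o["wrist_torque"],2))
ctrl.line_to((470.5,150.5,265),rate=50); o=ctrl.get_obs(); print(o["gripper_width"],np.round(o["force"],1),np.round(o["wrist_torque"],2),o["time_s"])
axis250(155,474,148)
w=imaging.read_camera("wrist")["img"][...,::-1]; s=cv2.imread("pics/a_scene.png")[120:320,330:530]
cv2.imwrite("pics/m2.png",np.hstack([cv2.resize(s,(400,400)),cv2.resize(w,(400,400))]))
E
```

```text
[(np.float64(1.0286869114919739), -0.7853981633974483), (np.float64(2.0946672160963837), 2.356194490192345)]
[ 0.  -0.3  1.3]
grip 35.398763612377586 21.347135826945305 [-0.4 -1.  -2. ] [0.   0.04 0.01]
35.45652827117827 [ 0.2  0.4 -1.6] [-0.02  0.01  0.01] 53.9167
scene 1893 [ 4.75284e+02  1.45562e+02 -5.10000e-02  3.50000e-02  5.04800e+00] rms 1.12
top 1309 [ 4.71931e+02  1.44601e+02 -1.50000e-02  4.80000e-02  1.52600e+00] rms 0.61
```

View pics/m2.png

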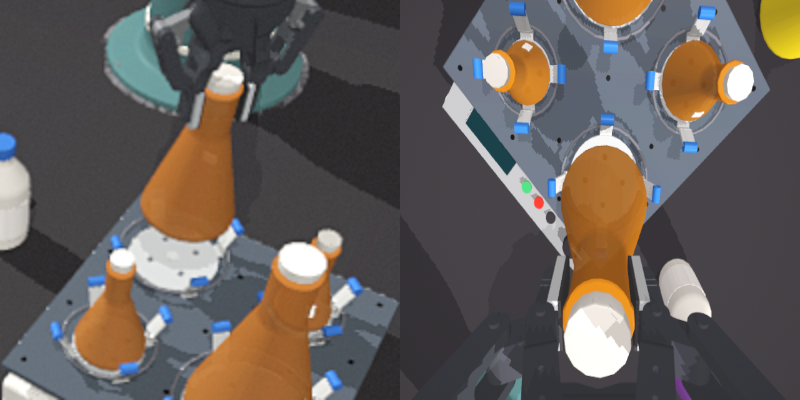

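The pads straightened it to about 0.045 rad. I'll tilt the tool to cancel the rest, centre it, lower it gently, and measure before and after release.

```bash
python3 - <<'E'
from h import *
R=np.array(ctrl.get_obs()["eef_rot"])
n=np.array([-.026,.04,1]); n/=np.linalg.norm(n); v=np.cross(n,[0,0,1]); 
R2=cv2.Rodrigues(v)[0]@R
g=np.array([472.5,142,0]); t=R2[:,2]*19; t[2]=0
p=lambda z:tuple(g+t+[0,0,z])
ctrl.line_to(p(265),frame=R2,rate=40); ctrl.wait(.3)
axis250(155,473,142)
ctrl.line_to(p(214),rate=80); ctrl.wait(.3)
hit=ctrl.line_to(p(194),rate=15,max_force=4); o=ctrl.get_obs(); print(hit,np.round(o["tool_pos"],1),np.round(o["force"],1),np.round(o["wrist_torque"],2),o["time_s"])
axis250(94,473,142)
w=imaging.read_camera("wrist")["img"][...,::-1]; s=cv2.imread("pics/a_scene.png")[120:320,330:530]
cv2.imwrite("pics/m3.png",np.hstack([cv2.resize(s,(400,400)),cv2.resize(w,(400,400))]))
E
```

```text
scene 1893 [ 4.73899e+02  1.42712e+02 -2.70000e-02 -1.00000e-02  6.00200e+00] rms 1.09
top 1240 [4.70526e+02 1.41536e+02 1.50000e-02 7.00000e-03 1.51300e+00] rms 0.6
True [472.1 143.  202.8] [-0.3  1.7  5.8] [ 0.09  0.04 -0.05] 56.7083
scene 1593 [ 4.73275e+02  1.42343e+02 -1.50000e-02 -1.10000e-02  5.49400e+00] rms 1.11
top 1008 [4.70544e+02 1.41185e+02 1.40000e-02 9.00000e-03 1.85000e-01] rms 0.61
```

View pics/m3.png

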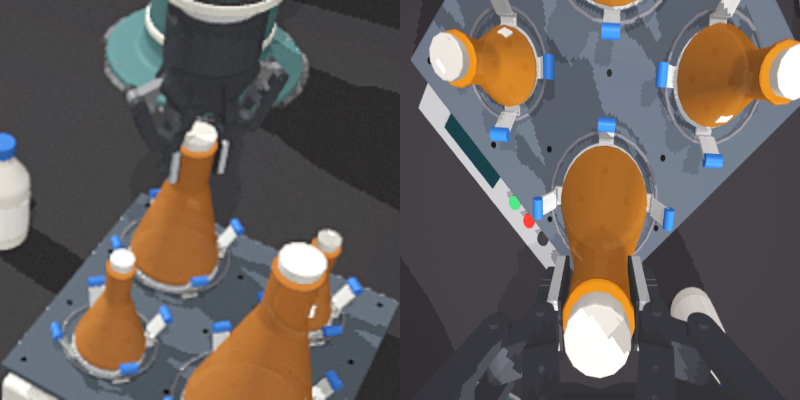

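It's centred and upright with its base on the pad. Releasing and re-checking.

```bash
python3 - <<'E'
from h import *
ctrl.open_gripper(); axis250(94,473,142)
x,y,z=ctrl.get_obs()["tool_pos"]; ctrl.line_to((x,y,z+110),rate=100); axis250(94,473,142)
ctrl.move_to((480,-200,420),rot(.26)); ctrl.wait(.5)
for k in PF: check(k)
axis250(94,473,142)
w=cv2.imread("pics/a_top.png")[150:360,80:300]; s=cv2.imread("pics/a_scene.png")[150:390,320:560]
cv2.imwrite("pics/m4.png",np.hstack([cv2.resize(s,(400,400)),cv2.resize(w,(400,400))]))
print(ctrl.get_obs()["time_s"])
E
```

```text
scene 1597 [ 4.73471e+02  1.42424e+02 -1.80000e-02 -4.00000e-03  4.68000e+00] rms 1.14
top 1050 [ 4.70483e+02  1.40970e+02  1.00000e-02  2.00000e-02 -2.61000e-01] rms 0.62
scene 1595 [ 4.73572e+02  1.42414e+02 -2.10000e-02 -5.00000e-03  5.08400e+00] rms 1.13
top 1145 [ 4.70510e+02  1.40944e+02  8.00000e-03  1.90000e-02 -6.43000e-01] rms 0.6
scene 50 stopper [481.6 270.5 194.6] 100 target 478 271.5 194
top 50 stopper [476.6 269.6 193.8] 108 target 478 271.5 194
scene 100 stopper [605.8 137.3 209.6] 106 target 602.5 137 209
top 100 stopper [600.5 135.8 208.6] 99 target 602.5 137 209
scene 250 stopper [476.4 144.1 249.6] 205 target 472.5 142 249
top 250 stopper [470.7 141.2 249. ] 315 target 472.5 142 249
scene 500 stopper [611.3 266.2 284.9] 355 target 607.5 266 284
top 500 stopper [605.1 264.6 283.5] 316 target 607.5 266 284
scene 1591 [ 4.73447e+02  1.42551e+02 -2.00000e-02 -6.00000e-03  5.13300e+00] rms 1.1
top 1154 [ 4.70509e+02  1.40889e+02  9.00000e-03  1.90000e-02 -8.66000e-01] rms 0.63
61.4333
```

View pics/m4.png

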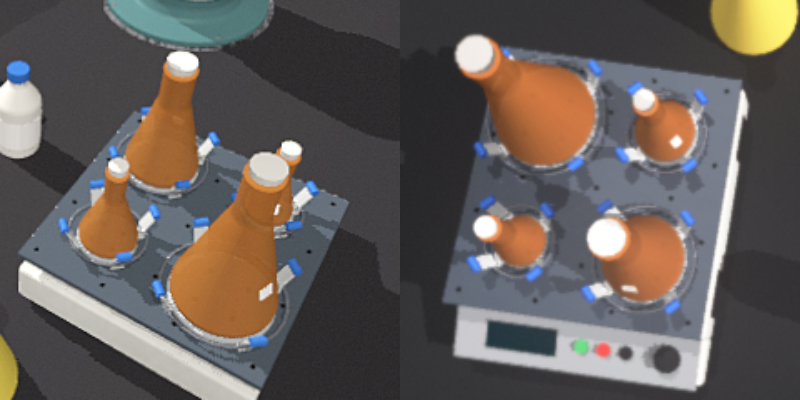

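All four flasks are upright and centred in their own holders. In the right (top) half they are 500 (540,110), 100 (665,130), 50 (512,240) and 250 (640,255), with stopper heights within 1 mm of nominal. Handing in.

```bash
python3 -c "
from h import *
print(ticket.job_done())"
```

```text
the job is handed in; nothing more can be done
None
```

All four amber flasks stand upright on the pads of their own holders and the job is handed in (no verdict came back). flask_250 was found leaning after its first placing and was reset, and the reagent and wash bottles still measure within a few mm of where they began.

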